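# Lift the modelling turntable to its third height and hold it

## Robot

A 7-joint arm with a two-finger parallel gripper is mounted at the origin on the work surface. World frame = base frame: x ahead of the robot, y to its left, z up, the work surface at z = 0. Lengths are in mm, angles in rad, forces in N, time in s.
With the tool pointing down it reaches from about 400 to 900 mm from the base axis. Payload 5.5 kg.
Tool frame: the origin (TCP) lies at the very end of the fingers, on their centre line; the grasp point (between the pads) lies 19 mm behind it; z points along the fingers, y is the line along which they close (so a half turn about z gives the same grasp; the last joint's range is limited). The gripper opens to 85 mm and grips with 20 to 120 N. Pads are 22 mm wide; open, the fingers measure 114 mm over their backs; the gripper's body (76 mm by 85 mm) begins 54 mm behind the grasp point. The pads swing forward as they close: fully open they stand 13 mm farther back than shut.
Start: joints at [1.469, 0.501, -0.427, 1.55, 0.221, 1.138, -0.21], TCP at [231.928, -607.214, 231.31] pointing down, gripper open.
Joint ranges: [-2.88, 2.88], [-0.31, 2.03], [-1.54, 1.56], [0.2, 2.42], [-1.41, 4.55], [0.19, 2.02], [-2.57, 2.57]. Speed limits (rad/s): [2.57, 2.57, 3.14, 3.14, 3.14, 3.14, 3.14].

## Interface

Orientations are given as a rotation vector (axis times angle).
In Python, from bench import manip gives the robot as it stands. Calls block until the motion is done:
- manip.move_ptp(position, orientation): joint-space move of the TCP to a pose.
- manip.move_linear(position, frame=None, feed=150, guard=None): straight line of the TCP; frame=None keeps the orientation; feed is the mean speed in mm/s. With guard (N) it stops when the force on the tool has changed by that much, and returns True; else False.
- manip.movej(angles): joint-space move.
- manip.let_go() and manip.close(f_grip=None): open the fingers fully, or close them until they stop; f_grip is the grip in N (None keeps the last).
- manip.sleep(seconds).
- manip.inverse_kinematics(position, orientation): joint angles nearest the present ones, or None.
- manip.observe(): the state.
- manip.grab_frame(name): name is "scene" or "top" or "wrist"; returns a dict with "frame" (384x512x3 uint8, red, green, blue), "fx", "fy", "cx", "cy" (pixels), "cam_to_world" (4x4, takes a point from camera to world coordinates). Camera axes: x right, y down, z forward; pixel columns grow to the right and rows downward; lengths in mm; the calibration is good to about 2 mm. A picture is of the moment at which its call begins. There is no depth.
A pose or a line that the arm cannot do raises manip.Unreachable and nothing moves.
- manip.sign_off(): hands the job in; it is judged then, once.
Trained networks look in a picture, given as the dict that the camera call returned (one of the last four; its "shot" number tells which), for a name from the list of things; names that differ only in an ending like _2 or _b are one class to them, and where a whole thing is asked for, a point or a joint stands for the part that bears it (a point fixed in the world has none). Each returns a list of dicts, best first, with "conf" (0 to 1); they miss things now and then, are a little off and sometimes report something else, mostly with a low value. They report only what shows in the picture. A call takes as long as a camera call. They do not tell look-alikes from the thing itself.
- manip.spot_in(picture, query): "centre" ([row, column] in pixels, amid what is visible of it).
The state is a dict: "time": time; "qpos": joint angles; "joint_velocities": joint speeds; "joint_torque": joint torques, N m; "eef_pos": TCP position; "ee_rot": TCP orientation; "force": force on the tool from outside, world axes, zero at the start; "ft_torque": the same for the moment, N m; "grip_width": opening from 0.0 (shut) to 1.0 (fully open); "grasp_force": force on a finger pad.
Only numpy, scipy, OpenCV 4.12 (cv2) and the standard library are available. Lean on these libraries where they do the work, as an engineer would, in place of code of your own. Each camera call takes 0.05 s, during which the arm holds its last target. There are 200 camera calls.

## Task

Unlock the lift lever of the turntable: draw the locking pin straight up out of its bore, hang it by its collar in the notch of the pin rest and let go of it. Then press the turntable's spring-return lever down with the fingers past its first two clicks to the third, so that the wheel head rises with the figure still standing on it, and finish while holding the lever down there (it springs back if let go). Leave the jar, the bowl and the modelling tool where they are.

Things in the scene. Friction and masses are not known exactly. Their poses are not given: they have to be found in the camera images.
- lift: The turntable's fixed base on the bench: steel foot disc 170 mm across, column, wheel head (180 mm across, top 117 mm above the bench, 147 when lifted). Origin on the bench under the column; z up; the lever sticks out along its -x, roughly to the robot. Lever hinge axis along y at x -120, z 75 mm; the pin's bearing block (36 x 36 mm, top at 83 mm) at x -134, y +55 mm
- lever (a joint): Lift lever angle, rad: 0 at rest (arm 0.33 rad above level), growing as its pad is pressed down. Clicks at 0.20, 0.40 and 0.60 (the third and last; end stop 0.64). It springs back to 0 from everywhere: about 2 to 13 N at the pad, the clicks felt as ripples. The pin in its bore jams it by about 0.2 rad. Raises the wheel head 50 mm per rad
- lever_pad (a point): Centre of the upper face of the black pad at the lever's end, 140 mm from the hinge; pad 46 mm along the lever, 36 mm across, 10 mm thick. About 125 mm above the bench at rest, 43 mm at the third click; it swings under 12 mm fore and aft meanwhile, so it can be pressed straight down from above with shut fingers
- bore (a point): Centre of the mouth of the upright bore, on the bearing block's top, 83 mm above the bench; 11.4 mm wide, 35 mm deep
- pin_grip (a point): Centre of the steel locking pin's round grip (16 mm across, 26 mm tall). Upright pin: under the grip a collar 26 mm across, 5 mm thick, its underside 18 mm below this point, then a stem 10 mm across, 65 mm long. At the start the stem's foot stands on the bore's floor, this point 131.5 mm above the bench. About 80 g. A low horn of the lever (top 105 mm) stands just behind the stem
- pin_collar (a point): Centre of the underside of the pin's collar, z along the pin towards the grip
- notch (a point): Parking place in the pin rest: inner end of its side notch, on the plate's upper face, 85 mm above the bench. Plate 50 mm wide (y), 8 mm thick, on a post at its +x side; notch 15 mm wide along y, open towards -x, mouth 25 mm from this point. Axes are those of the rest, z up. The pin parks with its stem hanging through the notch and the collar's underside on the plate
- head: Wheel head of the turntable; origin on the column axis at its underside, 28 mm below its top; it only goes up and down
- figure: Cat figure of dry pale clay, about 130 mm tall, base 76 mm across, standing loose on the wheel head; origin at the centre of its base. Mass about 0.3 kg
- jar: Jar with a lid, 60 mm across, 90 mm tall, loose on the bench; origin under its base. Bystander
- bowl: White bowl, 100 mm across, 45 mm tall, loose on the bench; origin under its base. Bystander
- modelling_tool: Wooden modelling spatula 190 mm long, lying on the bench. Bystander
Mind the look-alikes: they are no part of the job. What is shaped like the part that bears notch but purple or red is not meant.

How it is judged (in metres and radians):
On the way, in this order (a step that is already met when the one before it is completed fails the run):
1. the pin hangs in the notch of the rest, let go, the lever still up (horizontal distance between pin_collar and notch below 0.016 m and z of pin_collar in the frame of notch between -0.004 and 0.006 m and angle between pin_collar's own z axis and vertical below 0.2 rad and contact force between the fingers and pin below 0.2 N and value of joint lever below 0.16 rad), for 0.2 s.
2. the lever is pressed by the fingers past its second click (value of joint lever above 0.45 rad and contact force between the fingers and lever above 1.5 N), for 0.05 s.
At the end, for the whole second after the job is handed in: The pin hangs untouched and upright in the notch (collar within 16 mm of the notch's inner end, its underside on the plate within 6 mm), the fingers hold the lever still at the third click (beyond 0.555 rad) with more than 3 N, and the figure stands on the wheel head within 35 mm of its centre (horizontal distance between pin_collar and notch below 0.016 m and z of pin_collar in the frame of notch between -0.004 and 0.006 m and angle between pin_collar's own z axis and vertical below 0.2 rad and contact force between the fingers and pin below 0.2 N and value of joint lever above 0.555 rad and velocity of joint lever between -0.1 and 0.1 rad/s and contact force between the fingers and lever above 3 N and contact force between pin and lever below 0.2 N and angle between figure's own z axis and vertical below 0.15 rad and horizontal distance between figure and head below 0.035 m and z of figure in the frame of head above 0.022 m); the arm keeps its last pose, push and grip.
It fails at once if the jar is moved more than 30 mm (distance of jar from where it was at the start of the episode above 0.03 m).
It fails at once if the bowl is moved more than 30 mm (distance of bowl from where it was at the start of the episode above 0.03 m).
It fails at once if the modelling tool is moved more than 30 mm (distance of modelling_tool from where it was at the start of the episode above 0.03 m).
It fails at once if the figure tips over (angle between figure's own z axis and vertical above 0.5 rad).
It also fails if it takes over 58 s, if anything falls off the work surface, if the arm or the gripper's body presses on something with over 40 N, if the wrist force passes 120 N, or if a joint passes its speed limit or range.

## Working session

There is one attempt and no reset: what is moved stays moved. The work goes in short steps, each a Python script; the robot and the scene stay as the last script left them, time stands still between calls to the robot, and variables do not carry over. Pictures are saved under pics/ and viewed, at most 10 in all, crops included, and the job is handed in when it is done.

```bash
mkdir -p pics; ls; cat > h.py <<'E'
import numpy as np, cv2
from bench import manip as m
def ray(p,rc):
    T=np.array(p["cam_to_world"]);d=np.array([(rc[1]-p["cx"])/p["fx"],(rc[0]-p["cy"])/p["fy"],1.])
    return T[:3,3],T[:3,:3]@d
def atz(p,rc,z):
    o,d=ray(p,rc);return o+d*(z-o[2])/d[2]
def tri(*prs):
    A=np.zeros((3,3));b=np.zeros(3)
    for p,rc in prs:
        o,d=ray(p,rc);d=d/np.linalg.norm(d);M=np.eye(3)-np.outer(d,d);A+=M;b+=M@o
    return np.linalg.solve(A,b)
def proj(p,X):
    T=np.array(p["cam_to_world"]);c=T[:3,:3].T@(np.array(X)-T[:3,3]);return [p["cy"]+p["fy"]*c[1]/c[2],p["cx"]+p["fx"]*c[0]/c[2]]
def save(p,n,crop=None,s=1):
    f=p["frame"][:,:,::-1]
    if crop: f=f[crop[0]:crop[1],crop[2]:crop[3]]
    cv2.imwrite(f"pics/{n}.png",cv2.resize(f,None,fx=s,fy=s,interpolation=cv2.INTER_CUBIC))
E
python3 - <<'E'
from h import *
np.set_printoptions(precision=1,suppress=True)
S=m.grab_frame("scene");T=m.grab_frame("top")
cv2.imwrite("pics/a.png",np.vstack([S["frame"],T["frame"]])[:,:,::-1][:, :]) 
save(S,"s",s=1.5);save(T,"t",s=1.5)
for q in ["lift","lever_pad","pin_grip","pin_collar","notch","bore","head","figure","jar","bowl","modelling_tool"]:
    for n,p in(("S",S),("T",T)):
        print(q,n,[(np.round(r["centre"]).tolist(),round(r["conf"],2)) for r in m.spot_in(p,q)[:4]])
print(m.observe()["time"],m.observe()["ee_rot"],T["cam_to_world"],S["cam_to_world"])
E
```

```text
pics
lift S [([288.0, 228.0], 0.55), ([213.0, 282.0], 0.35), ([246.0, 212.0], 0.26)]
lift T []
lever_pad S [([181.0, 220.0], 0.7)]
lever_pad T [([190.0, 281.0], 0.84)]
pin_grip S [([206.0, 248.0], 0.62)]
pin_grip T [([155.0, 260.0], 0.52)]
pin_collar S [([208.0, 250.0], 0.47)]
pin_collar T [([148.0, 190.0], 0.73), ([156.0, 261.0], 0.46)]
notch S [([149.0, 219.0], 0.85), ([229.0, 407.0], 0.77), ([171.0, 275.0], 0.6), ([168.0, 357.0], 0.57)]
notch T [([272.0, 271.0], 0.86), ([156.0, 137.0], 0.83), ([241.0, 148.0], 0.82), ([246.0, 230.0], 0.66)]
bore S [([289.0, 228.0], 0.83)]
bore T [([128.0, 279.0], 0.77)]
head S [([273.0, 229.0], 0.59)]
head T [([109.0, 280.0], 0.7)]
figure S [([245.0, 212.0], 0.59)]
figure T [([100.0, 294.0], 0.95)]
jar S [([280.0, 115.0], 0.82), ([207.0, 248.0], 0.29)]
jar T [([132.0, 355.0], 0.61)]
bowl S []
bowl T []
modelling_tool S [([257.0, 347.0], 0.61)]
modelling_tool T [([149.0, 186.0], 0.87)]
1.2 [3.1 0.6 0. ] [[   0.    -1.     0.2  327.7]
 [  -1.    -0.    -0.    14.6]
 [   0.    -0.2   -1.  1257.7]
 [   0.     0.     0.     1. ]] [[   0.1    0.6   -0.8 1293.7]
 [   1.    -0.1    0.1  -81. ]
 [   0.    -0.8   -0.6  695.9]
 [   0.     0.     0.     1. ]]
```

View pics/s.png

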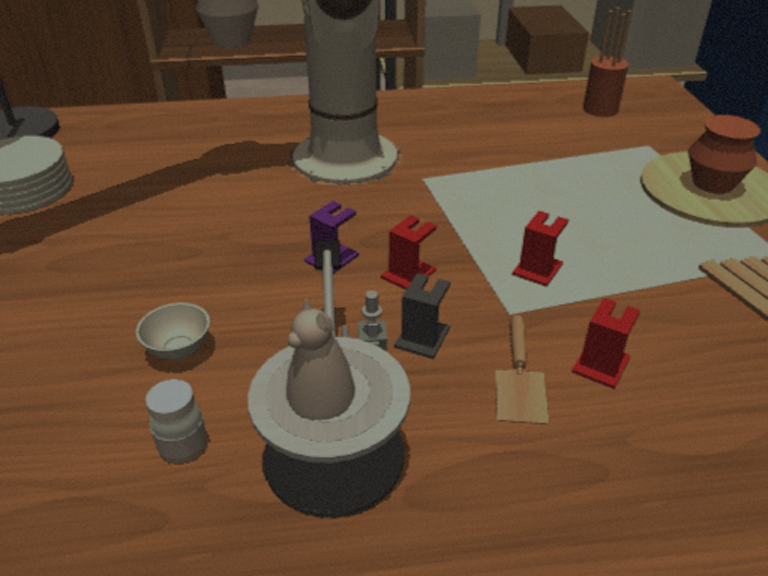

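View pics/t.png

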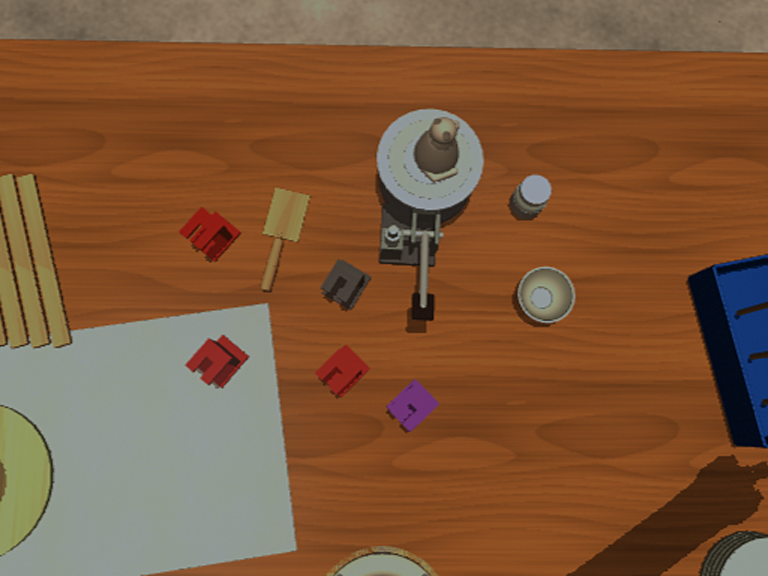

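The scene picture shows four coloured look-alikes (top px [row, col]: purple [272,271], reds [246,230], [241,148], [156,137]). It also shows one dark-grey rest at top [190,230] / scene [208,282]. I choose the grey one. The pin stands at top [155,262] / scene [202,248] and the lever pad at top [204,281].

```bash
python3 - <<'E'
from h import *
np.set_printoptions(precision=1,suppress=True)
S=m.grab_frame("scene");T=m.grab_frame("top")
print("grip",atz(T,[155.5,261.5],131),atz(S,[202,248],131),tri((T,[155.5,261.5]),(S,[202,248])))
print("pad",atz(T,[204,281],125)); print("head",atz(T,[106.5,286.7],117))
print("rest",atz(T,[190,230],85)); print("bowl",atz(T,[197,363],45),"jar",atz(T,[127,357],90),"tool tip",atz(T,[193,178],5))
a=T["frame"][135:215,205:300];b=S["frame"][170:250,215:310]
cv2.imwrite("pics/c.png",cv2.resize(np.vstack([a,b])[:,:,::-1],None,fx=3.7,fy=3.7,interpolation=cv2.INTER_CUBIC))
E
```

```text
grip [617.3 -12.4 131. ] [625.5 -12.4 131. ] [618.8 -12.1 125.4]
pad [499.4 -59.9 125. ]
head [748.8 -75.6 117. ]
rest [539.6  64.6  85. ]
bowl [ 531.5 -278.1   45. ] jar [ 706.  -258.3   90. ] tool tip [544.8 205.5   5. ]
```

View pics/c.png

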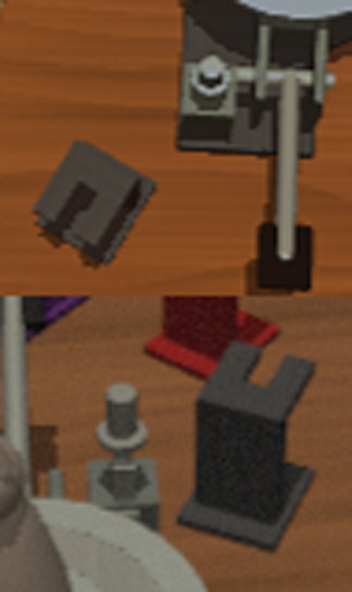

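The close crop confirms the choice: the grey rest's notch opens towards the lower left, i.e. towards the robot and +y, with a yaw of about -0.6. Pin and lever positions agree with the lift geometry. Next I move in for a close look.

```bash
python3 - <<'E'
from h import *
np.set_printoptions(precision=1,suppress=True)
m.move_linear([232,-607,330],feed=250)
m.move_ptp([540,25,330],[np.pi,0,0])
W=m.grab_frame("wrist");print(np.array(W["cam_to_world"]),W["fx"])
for q in ["pin_grip","notch","bore","lever_pad","pin_collar"]:
    print(q,[(np.round(r["centre"],1).tolist(),round(r["conf"],2)) for r in m.spot_in(W,q)[:4]])
print(proj(W,[618,-12,144]),proj(W,[545,60,85]))
save(W,"w1",s=1.5);o=m.observe();print(o["time"],o["eef_pos"],o["qpos"],o["force"])
E
```

```text
[[ -0.   -1.   -0.3 612.4]
 [ -1.    0.    0.   24.5]
 [  0.    0.3  -1.  472.3]
 [  0.    0.    0.    1. ]] 274.2292697796726
pin_grip [([95.6, 281.3], 0.55)]
notch [([233.1, 224.4], 0.98), ([225.4, 99.3], 0.71), ([142.6, 223.7], 0.62), ([262.2, 292.2], 0.59)]
bore [([49.2, 316.9], 0.59)]
lever_pad [([169.0, 317.0], 0.7)]
pin_collar [([99.8, 281.1], 0.63), ([139.7, 224.7], 0.52)]
[np.float64(102.61537506627602), np.float64(283.59396034196186)] [np.float64(157.13597677019513), np.float64(226.826389185967)]
4.6333 [540.1  24.7 330. ] [ 0.9  0.4 -1.3  1.7  0.4  1.3 -2. ] [-0.4  0.5 -0.2]
```

View pics/w1.png

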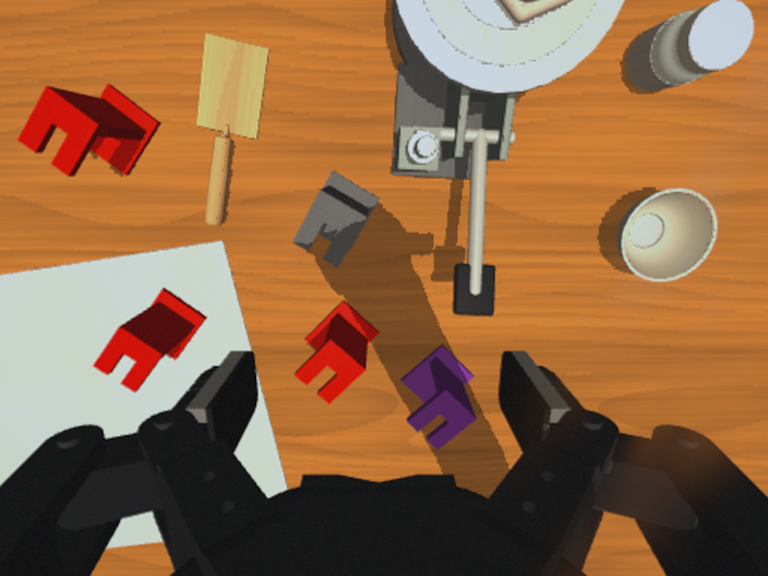

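The wrist picture shows the grey rest at about [150,222] (unscaled px), its notch opening to the lower left at about [160,213], and the pin grip top at [98,282]. I zoom in on both.

```bash
python3 - <<'E'
import cv2
i=cv2.imread("pics/w1.png");i=cv2.resize(i,(512,384),interpolation=cv2.INTER_AREA)
from h import *
W=m.grab_frame("wrist");save(W,"w2",(80,185,185,305),6)
E
```

```text
(no output)
```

View pics/w2.png

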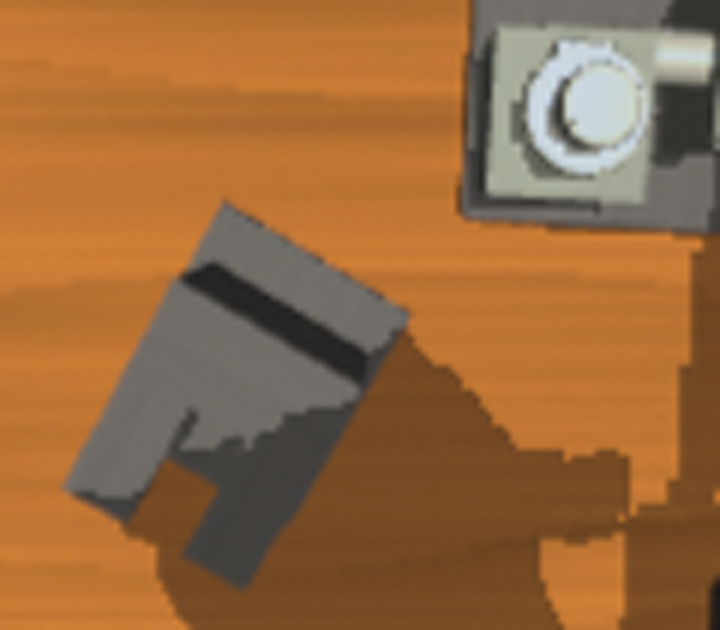

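The close view shows the grey plate with outer corners (crop px x, y) at (182,278), (362,382), (65,488) and (245,590). The notch's left edge runs from (195,410) to about (125,525), and the pin grip top is at (602,105).

```bash
python3 - <<'E'
from h import *
np.set_printoptions(precision=1,suppress=True)
W=m.grab_frame("wrist")
f=lambda x,y,z:atz(W,[80+y/6-.5,185+x/6-.5],z)
P={k:f(*v,85) for k,v in dict(RL=(182,278),RR=(362,382),FL=(65,488),FR=(245,590),NLi=(195,410),NLm=(125,525),NRm=(185,555)).items()}
for k,v in P.items():print(k,v)
fm=(P["FL"]+P["FR"])/2;d=(P["RL"]+P["RR"]-P["FL"]-P["FR"]);d/=np.linalg.norm(d)
e=P["FL"]-P["FR"];print("front mid",fm,"dir",d,"yaw",np.arctan2(d[1],d[0]),np.arctan2(-e[0],e[1]),"width",np.linalg.norm(e))
print("len",np.linalg.norm(P["RL"]-P["FL"]),np.linalg.norm(P["RR"]-P["FR"]),"notch",np.dot(P["NLi"]-fm,d),"notch mid m",(P["NLm"]+P["NRm"])/2)
print("point",fm+25*d,"grip",f(602,105,144.5),"collar",f(585,107,118.5))
E
```

```text
RL [588.4  76.4  85. ]
RR [564.6  35.1  85. ]
FL [539.5 106.1  85. ]
FR [514.4  63.9  85. ]
NLi [558.1  74.5  85. ]
NLm [530.5  92.2  85. ]
NRm [523.2  78.1  85. ]
front mid [527.  85.  85.] dir [ 0.9 -0.5  0. ] yaw -0.5336900570685323 -0.5359774037156736 width 49.12202730199589
len 57.25433893226354 57.847389058408346 notch 32.15006256502928 notch mid m [526.8  85.2  85. ]
point [548.5  72.3  85. ] grip [624.  -12.2 144.5] collar [624.6 -11.7 118.5]
```

```bash
python3 - <<'E'
from h import *
np.set_printoptions(precision=1,suppress=True)
m.move_ptp([600,15,260],[0,np.pi,0])
W=m.grab_frame("wrist");o=m.observe();print(o["time"],o["qpos"],np.array(W["cam_to_world"])[:3,3])
pr=lambda X:np.round(proj(W,X))
print("exp pin",pr([624,-12,144]),"notch",pr([548,72,85]))
r,c=pr([590,30,110]).astype(int)
r0,c0=max(0,r-75),max(0,c-100);r0=min(r0,234);c0=min(c0,312);print("crop",r0,c0)
save(W,"w3",(r0,r0+150,c0,c0+200),4)
E
```

```text
7.2083 [ 0.8  0.9 -1.5  1.6  0.9  1.5  0.8] [529.2  15.8 402.6]
exp pin [206. 224.] notch [125. 301.]
crop 91 165
```

View pics/w3.png

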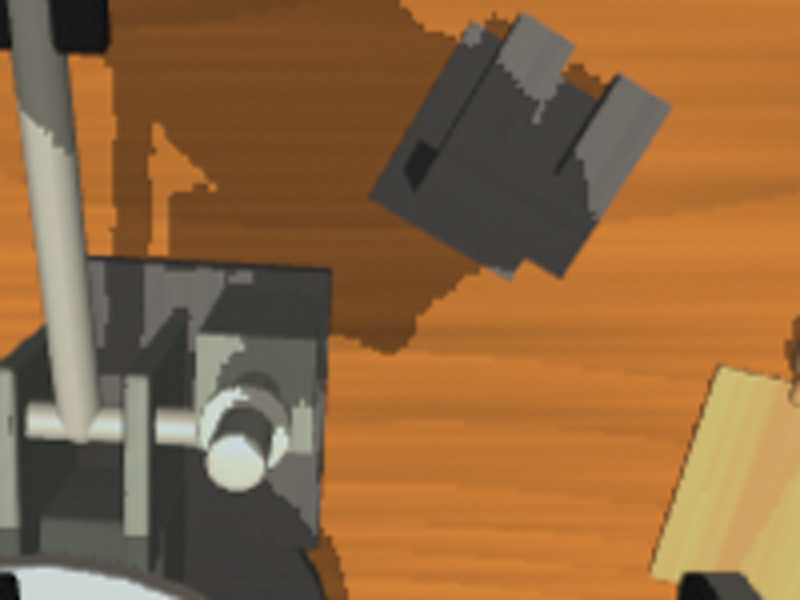

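This view shows the pin grip top at crop (237,463), the plate's front corners at (520,13) and (670,105), the notch mouth at (575,45) and (620,75), its inner +y corner at (556,173), and the rear corner at (562,278).

```bash
python3 - <<'E'
from h import *
np.set_printoptions(precision=1,suppress=True)
W=m.grab_frame("wrist")
f=lambda x,y,z:atz(W,[91+y/4-.5,165+x/4-.5],z)
print("grip",f(237,463,144.5),"collar",f(245,428,118.5))
A,B=f(520,13,85),f(670,105,85);a,b=f(575,45,85),f(620,75,85);i=f(556,173,85);R=f(562,278,85)
print(A,B,np.linalg.norm(A-B),"mouth",a,b,"front mid",(A+B)/2,(a+b)/2,"inner",i,"rear",R)
d=R-B;L=np.linalg.norm(d);d/=L;e=B-A;print("yaw",np.arctan2(d[1],d[0]),np.arctan2(-e[0],e[1]),L,"notch depth",(i-B)@d,"point",(A+B)/2+25*d)
E
```

```text
grip [623.6 -12.3 144.5] collar [623.  -12.6 118.5]
[514.4  62.7  85. ] [538.8 105.8  85. ] 49.5533867997868 mouth [522.7  78.2  85. ] [530.7  91.2  85. ] front mid [526.6  84.2  85. ] [526.7  84.7  85. ] inner [557.5  74.8  85. ] rear [587.8  78.2  85. ]
yaw -0.5128194435939497 -0.5155466851238186 56.286670527631095 notch depth 31.540263025494923 point [548.4  72.   85. ]
```

```bash
python3 - <<'E'
from h import *
np.set_printoptions(precision=1,suppress=True)
x,y=623.6,-12.2
m.move_ptp([x,y,200],[0,np.pi,0])
print(m.move_linear([x,y,121],feed=80,guard=8))
m.close(40);o=m.observe();print(o["grip_width"]*85,o["grasp_force"],o["eef_pos"],o["force"])
print(m.move_linear([x,y,175],feed=60,guard=25),m.observe()["force"])
m.move_linear([x,y,215],feed=150)
d=np.array([.867,-.498]);n=np.array([526.8,84.6])+24*d
m.move_linear([*n,215],feed=150)
o=m.observe();print(o["time"],o["eef_pos"],o["grip_width"]*85,o["force"])
W=m.grab_frame("wrist");save(W,"w4",(60,324,80,432),2)
print(proj(W,[*n,215+10.5+13]))
E
```

```text
False
14.52001605972266 38.94185721874237 [623.7 -12.3 121.2] [0.1 0.4 0.5]
False [-1.  -0.  -0.2]
11.8 [548.4  71.7 214.8] 14.02153611311479 [ 0.4  0.2 -1.2]
[np.float64(257.5324026814012), np.float64(252.28284547710982)]
```

View pics/w4.png

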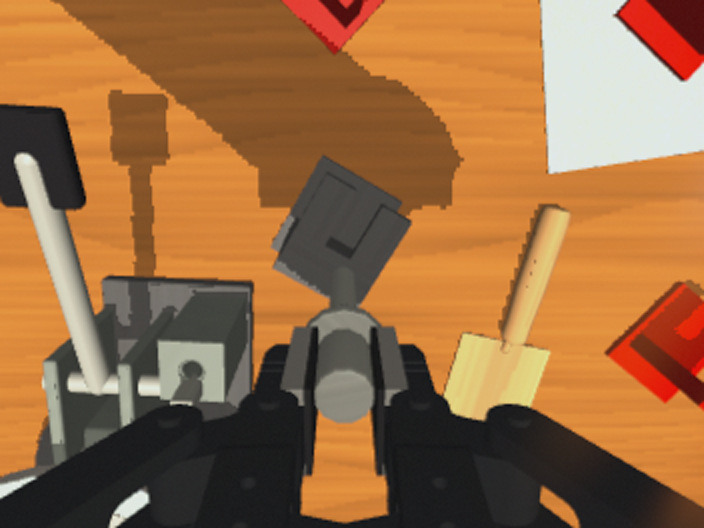

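The pin is held centred in the fingers (grip top at px [257,251] as predicted), its foot just above the notch. I lower it in with a force guard.

```bash
python3 - <<'E'
from h import *
np.set_printoptions(precision=1,suppress=True)
W=m.grab_frame("wrist");n=m.observe()["eef_pos"][:2];print("foot exp",proj(W,[*n,142.5]))
d=np.array([.867,-.498]);n=np.array([526.8,84.6])+24*d
print(m.move_linear([*n,160],feed=100,guard=5),m.observe()["eef_pos"])
print(m.move_linear([*n,92],feed=40,guard=5));o=m.observe();print(o["eef_pos"],o["force"],o["time"])
W=m.grab_frame("wrist");save(W,"w5",(60,324,80,432),2)
E
```

```text
foot exp [np.float64(197.34947338642104), np.float64(250.86417998044536)]
False [547.6  73.  160. ]
True
[547.5  72.6  93.2] [-1.2 -1.3  5.4] 14.175
```

View pics/w5.png

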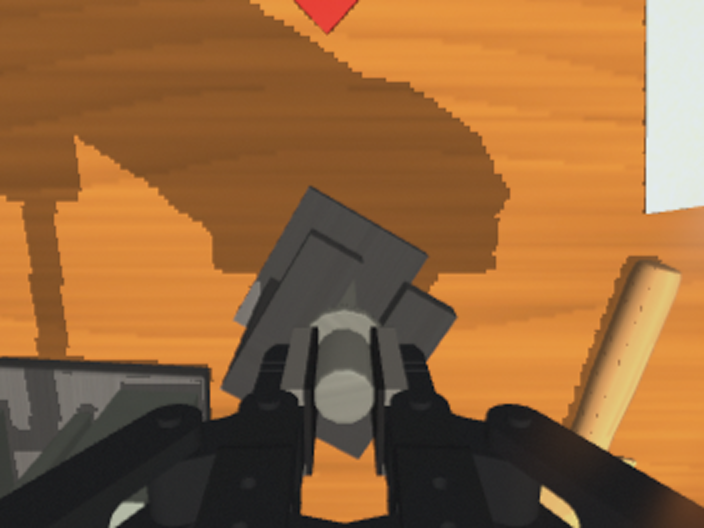

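The collar sits on the plate (TCP 93.2 against 92.5 predicted), with the pin upright in the notch. I let go, retreat and look again.

```bash
python3 - <<'E'
from h import *
np.set_printoptions(precision=1,suppress=True)
m.let_go();m.sleep(.4);p=m.observe()["eef_pos"]
m.move_linear([p[0],p[1],260],feed=150)
m.close(40)
m.move_ptp([560,-20,260],[0,np.pi,0])
W=m.grab_frame("wrist");T=m.grab_frame("top")
for n,P in(("W",W),("T",T)):
    r=m.spot_in(P,"lever_pad")[:2];print(n,[(q["centre"],q["conf"],atz(P,q["centre"],125)) for q in r])
    r=m.spot_in(P,"pin_grip")[:2];print(n,[(q["centre"],q["conf"],atz(P,q["centre"],103)) for q in r])
print("exp grip top",proj(W,[548,72.5,116]),"pad",proj(W,[499,-60,125]),m.observe()["time"])
save(W,"w6",s=1.5)
E
```

```text
W [([139.8, 215.6], 0.71, array([519.8, -56.8, 125. ]))]
W [([162.4, 338.2], 0.95, array([547.5,  75. , 103. ]))]
T [([197.3, 281.8], 0.6, array([515.7, -61.9, 125. ]))]
T [([187.9, 224.9], 0.62, array([541.5,  76.5, 103. ]))]
exp grip top [np.float64(165.24439692121686), np.float64(339.50616672599256)] pad [np.float64(118.41403933352053), np.float64(211.51693663479926)] 18.1
```

View pics/w6.png

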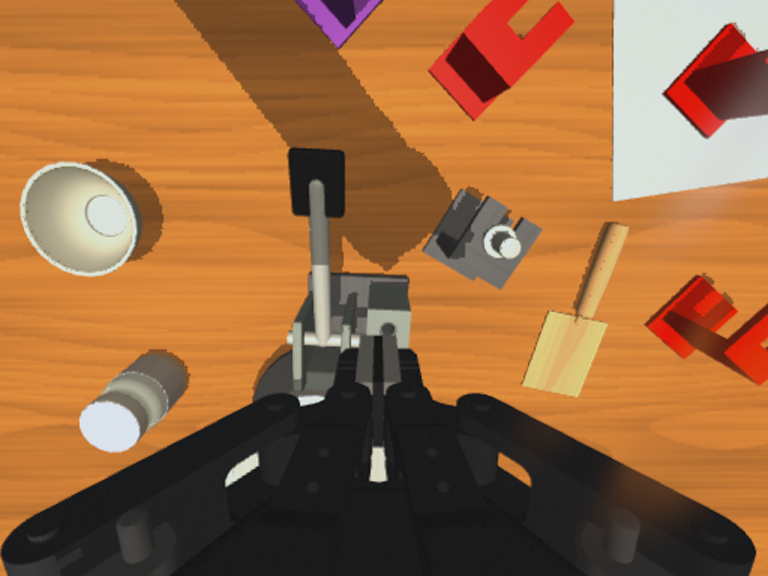

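The pin hangs upright and free in the grey rest (grip top [165,340] as predicted). The pad centre is at [121,211], so I press it now.

```bash
python3 - <<'E'
from h import *
np.set_printoptions(precision=1,suppress=True)
W=m.grab_frame("wrist");c=atz(W,[121.3,211.3],125);print("pad",c)
x,y=c[0]-3,c[1]
m.move_ptp([x,y,200],[0,np.pi,0])
print(m.move_linear([x,y,145],feed=100,guard=6))
for z in (115,95,75,60,50,46):
    g=m.move_linear([x,y,z],feed=40,guard=22);o=m.observe();print(z,g,o["eef_pos"],o["force"],o["grip_width"])
    if g:break
S=m.grab_frame("scene");save(S,"s2",(130,350,60,330),2.9);print(m.observe()["time"])
E
```

```text
pad [501.8 -57.9 125. ]
False
115 False [498.2 -57.7 114.9] [-2.5  0.   7.4] -0.0027897116204880644
95 False [497.3 -57.6  94.9] [-6.7 -0.5 11.2] 0.0011350922217217175
75 False [497.9 -57.6  74.7] [-5.  -0.2  5.2] -0.0009966967113622662
60 False [498.6 -57.6  60.2] [-4.3  0.6  7.3] 0.0023962988791775925
50 False [499.8 -57.7  50.4] [0.3 0.1 5.9] -0.001031885325240011
46 False [500.5 -57.7  46.9] [-1.4  0.6  8.8] 0.002110835941510835
22.7333
```

View pics/s2.png

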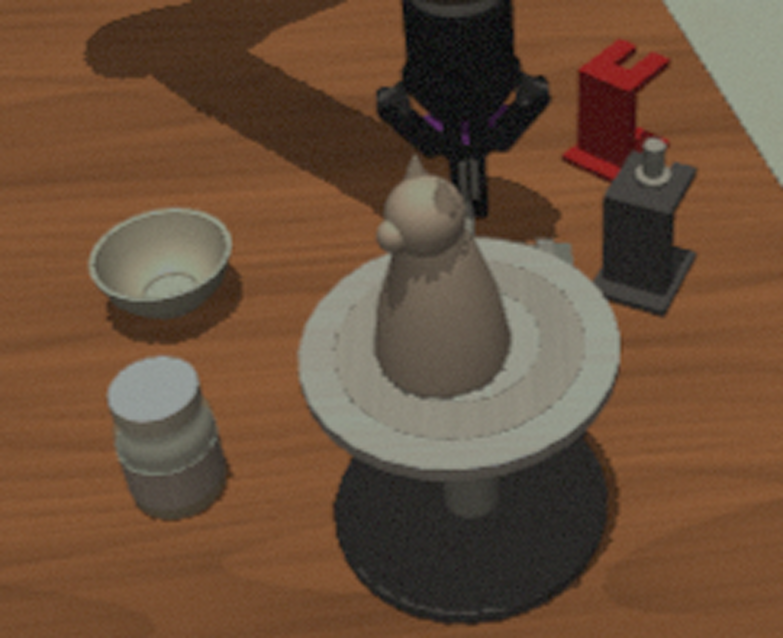

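The head is up with the figure standing near its centre, and the pin hangs in the grey rest. I continue down to the stop, past the third click.

```bash
python3 - <<'E'
from h import *
np.set_printoptions(precision=1,suppress=True)
x,y=m.observe()["eef_pos"][:2]
for z in (44,43,42,41,40,39,38,37,36):
    g=m.move_linear([x,y,z],feed=15,guard=10);o=m.observe();print(z,g,o["eef_pos"],o["force"])
    if g or o["force"][2]>20:break
m.sleep(.5);o=m.observe();print(o["eef_pos"],o["force"],o["time"])
E
```

```text
44 False [501.1 -57.8  44.9] [-2.8 -1.3 11.1]
43 False [501.2 -57.7  44. ] [-3.2 -0.2 11.1]
42 False [501.4 -57.8  43.2] [-2.8 -0.  11.8]
41 False [501.6 -57.7  42.3] [-2.3 -0.9 13. ]
40 False [501.8 -57.7  41.4] [-1.5 -0.8 13.2]
39 False [502.  -57.8  40.8] [-4.  -0.2 16.9]
38 False [502.1 -57.7  40.4] [-4.8 -1.5 22.6]
[502.1 -57.7  40.4] [-4.2 -1.8 22.8] 25.0583
```

The end stop is felt at z≈41: the force climbs steeply above the 13 N spring. The lever is therefore past the third click and held still.

```bash
python3 -c "
from bench import manip as m
print(m.sign_off())"
```

```text
the job is handed in; nothing more can be done
None
```

I handed the job in at about 25 s, but the hand-in returned no verdict. The pin hangs free in the grey rest's notch. The fingers hold the lever at its end stop, past the third click, with about 22 N. At the last picture, just before the final few millimetres of press, the figure was standing on the raised wheel head and the jar and bowl looked unmoved.

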